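# Slide the flat bar home under the drill-jig bridge

### The arm

A 7-joint arm with a two-finger parallel gripper is mounted at the origin on a cart in front of the work surface, level with it; the furniture and walls round the work are solid. World frame = base frame: x ahead of the robot, y to its left, z up, the work surface at z = 0. Lengths are in m, angles in rad, forces in N, time in s.
With the tool pointing down it reaches from about 0.425 to 0.875 m from the base axis. Payload 4.7 kg.
Tool frame: the origin (TCP) lies at the very end of the fingers, on their centre line; the grasp point (between the pads) lies 19 mm behind it; z points along the fingers, y is the line along which they close (so a half turn about z gives the same grasp; the last joint's range is limited). The gripper opens to 87 mm and grips with 3 to 60 N. Pads are 19 mm wide; open, the fingers measure 117 mm over their backs; the gripper's body (75 mm by 190 mm) begins 51 mm behind the grasp point.
Start: joints at [-1.224, 0.321, -0.07, 1.45, 0.023, 1.371, -0.057], TCP at [0.212, 0.614, 0.223] pointing down, gripper open.
Joint ranges: [-2.86, 2.86], [-0.3, 2.09], [-1.38, 1.24], [0.06, 2.45], [-1.56, 4.7], [0.09, 2.05], [-2.69, 2.69]. Speed limits (rad/s): [2.57, 2.57, 3.14, 3.14, 3.14, 3.14, 3.14].

### API

Orientations are given as a 3x3 rotation matrix whose columns are the frame's x, y, z axes.
In Python, from bench import get_obs, eyes, ticket gives the robot as it stands. The module is installed in compiled form; this text tells all that it offers.
- The arm moves only by the tool servo_tool, never from a script. Its argument "moves" is a list of rows, each a list of 6 numbers: the shift along the tool's x, y, z in cm, then the turn, a rotation vector about the tool's x, y, z in rad. A call has 1 to 12 rows; each row is the pose to reach, as a shift and turn from the pose commanded when the call began, along the tool's axes at that moment; what a row does not reach only later rows make up. A row lasts 1/8 s, in which the tool goes at most 62.5 mm and 10.7 degrees, less where a joint would pass 70% of its speed; a pose out of reach is approached as far as the arm can. A call with a gripper value outside its range is refused whole. "jaw" is the closure, from 0 (fully open) to 1 (shut), set as the call begins (left out, the last holds). The fingers move at their own pace and stop on an object; "grip_force" is the grip in N (left out, the last holds). Time passes only in rows, so rows that repeat a pose let the fingers close. It gives the time, the measured TCP pose, the force, the opening and the grip force at its end, in the units of the state.
- get_obs(): the state, without advancing time (a new reading comes with each control period).
- eyes.capture(name): name is "side" or "top" or "wrist"; returns the picture (400x640x3 uint8, red, green, blue); there is no depth.
- eyes.camera_info(name): a dict with "K" (3x3 intrinsics, pixels), "xyz" and "attitude" of the camera in the world; the wrist camera has in their place "tool_from_camera" (4x4, takes a point from camera to tool coordinates, whose origin is the TCP and whose axes are the flange's). Camera axes: x right, y down, z forward; pixel columns grow to the right and rows downward; lengths in m; the calibration is good to about 2 mm. A picture is of the moment at which its call begins: read the wrist's pose just before it. camera_info takes no time and is no camera call.
- ticket.hand_in(): hands the job in; it is judged then, once.
The state is a dict: "time": time; "joint_pos": joint angles; "qvel": joint speeds; "effort": joint torques, N m; "tcp_pos": TCP position; "tcp_rot": TCP orientation; "force": force on the tool from outside, world axes, zero at the start; "moment": the same for the moment, N m; "grip_width": finger opening in m; "gripper_force": force on a finger pad.
Only numpy, scipy, OpenCV 4.12 (cv2) and the standard library are available. Lean on these libraries where they do the work, as an engineer would, in place of code of your own. Each camera call takes 0.05 s, during which the arm holds its last target. There are 200 camera calls.

### The job

Push the loose flat steel bar with a fingertip into the flared mouth of the blue drilling jig and on under its low bridge, until its leading end rests fully home against the end stop. Only push it: keep it sliding flat on the bench, never pinch, lift or tip it, and do not press hard. Leave the other things on the bench where they are, and finish with the robot clear of everything.

Things in the scene. Friction and masses are not known exactly. Their poses are not given: they have to be found in the camera images.
- flat_bar: Loose grey flat steel bar, 30 mm wide (x), 160 mm long (y), 8 mm thick, about 0.3 kg, lying flat on the bench. Origin: centre of its underside. It starts before the jig's mouth, up to 25 mm off the channel's centre line and turned up to 0.25 rad from it; its y axis points roughly along the jig's +y, so its -y end is the leading end.
- jig: Blue and aluminium drilling jig, fixed to the bench. Origin: on the bench at the middle of the end stop's inner face (stop 20 mm high). Its channel runs along the jig's +y from the stop to the mouth; push the bar toward -y. Home, the bar's centre is at y = 80 mm and its last 45 mm stand out of the mouth. The channel has no floor; the bar slides on the bench.
- jig_mouth (a point): Middle of the jig's open mouth, on the bench, at jig y = 115 mm; axes as the jig's. Blue rails 12 mm high: the lead-ins' inner faces stand 29 mm either side of the centre line here and narrow to 17 mm at jig y = 80 mm, then run straight to the stop (channel 34 mm wide). The jig is at most 60 mm wide to either side.
- jig_bridge (a point): Point on the bench below the middle of the aluminium bridge, at jig y = 45 mm; axes as the jig's. The bridge covers the channel from jig y = 25 to 65 mm; underside 12 mm, top 22 mm above the bench, a steel drill bush on top reaches 30 mm.
- bolt: Bystander: big steel bolt lying beside the jig, 29 x 81 x 26 mm; origin: middle of its underside
- big_nut: Bystander: large steel hexagon nut beside the jig, 31 x 35 x 16 mm; origin: middle of its underside
- small_nut: Bystander: smaller steel hexagon nut beside the jig, 25 x 28 x 13 mm; origin: middle of its underside
- rule: Bystander: yellow tape measure behind the jig's stop, 36 x 82 x 62 mm; origin: middle of its underside
- pliers: Bystander: red-handled pliers at the back, 55 x 190 x 14 mm; origin: middle of its underside
- screwdriver: Bystander: screwdriver with yellow handle at the back, 29 x 213 x 31 mm; origin: middle of its underside
Not all that is in view belongs to the job. Leave any red or turquoise look-alike of the flat_bar alone.

How it is judged:
By the outcome, as a careful person would: the job done as asked, in the order asked, and still so for the second after the job is handed in, with the robot touching nothing.
It also fails if it takes over 58 s, if anything falls off the work surface, if the arm or the gripper's body presses on something with over 40 N, if the wrist force passes 120 N, or if a joint passes its speed limit or range.

## Working session

There is one attempt and no reset: what is moved stays moved. The work goes in short steps, Python scripts to look and compute and a tool call to move; the robot and the scene stay as the last step left them, time stands still between calls to the robot, and variables do not carry over. Pictures are saved under pics/ and viewed, at most 10 in all, crops included, and the job is handed in when it is done.

Besides the shell and the picture viewer there is one more tool, called as name(argument=value, ...) on one line, values as JSON. servo_tool: Moves the arm, as the interface text tells. Its arguments: {"type":"object","properties":{"moves":{"type":"array","items":{"type":"array","items":{"type":"number"}}},"jaw":{"type":"number"},"grip_force":{"type":"number"}},"required":["moves"]}

```bash
mkdir -p pics; python3 - <<'E'
from bench import get_obs, eyes
import cv2,numpy as np
o=get_obs();print(o['time'],o['tcp_pos'],np.round(o['tcp_rot'],3),o['grip_width'])
for n in('top','side'):
    im=eyes.capture(n);cv2.imwrite(f'pics/{n}0.png',im[:,:,::-1]);print(n,eyes.camera_info(n))
E
```

```text
0.0 [0.21220738 0.61381837 0.22148408] [[-0.945  0.327 -0.   ]
 [ 0.327  0.945 -0.002]
 [-0.    -0.002 -1.   ]] 0.08714346427590432
top {'K': array([[383.32668728,   0.        , 318.7753517 ],
       [  0.        , 383.32668728, 198.92246141],
       [  0.        ,   0.        ,   1.        ]]), 'xyz': array([0.45256792, 0.01910235, 0.89224508]), 'attitude': array([[-0.01540413, -0.9893708 ,  0.14459645],
       [-0.99978419,  0.01725664,  0.01156601],
       [-0.01393832, -0.14438708, -0.98942311]])}
side {'K': array([[429.65418834,   0.        , 317.26848269],
       [  0.        , 429.65418834, 197.9164663 ],
       [  0.        ,   0.        ,   1.        ]]), 'xyz': array([0.55669694, 1.09826811, 0.64193923]), 'attitude': array([[-0.99977732,  0.02099355, -0.00213929],
       [ 0.01212122,  0.48833259, -0.87257341],
       [-0.01727373, -0.87240504, -0.48847831]])}
```

View pics/top0.png

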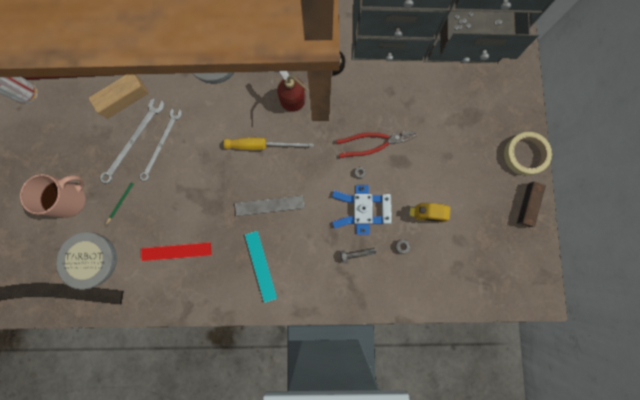

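View pics/side0.png

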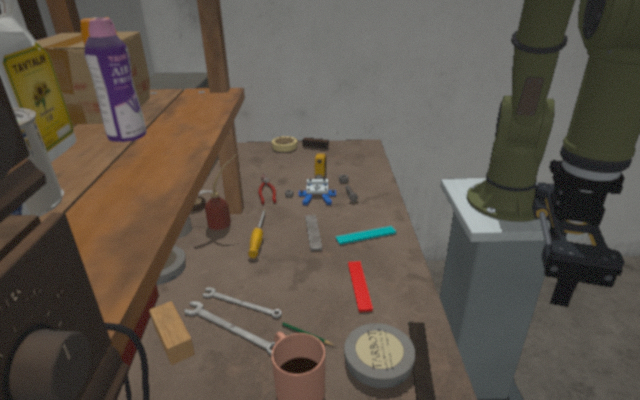

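The top view shows the grey bar spanning (235,209)–(304,203). The jig's mouth is at about (333,210) and its stop at about (387,208). The red and turquoise look-alikes and the other bystanders are out of the way. Next I'll measure the poses.

```bash
cat > h.py <<'E'
import numpy as np,cv2
from bench import get_obs,eyes
def cam(n):
    i=eyes.camera_info(n)
    if n!='wrist': return i['K'],np.array(i['attitude']),np.array(i['xyz'])
    o=get_obs();T=np.array(i['tool_from_camera']);R=np.array(o['tcp_rot'])
    return i['K'],R@T[:3,:3],R@T[:3,3]+o['tcp_pos']
def ray(c,uv,z):
    K,R,t=c;uv=np.atleast_2d(uv).astype(float)
    d=np.c_[uv,np.ones(len(uv))]@np.linalg.inv(K).T@R.T
    return (t+d*((z-t[2])/d[:,2])[:,None])[:,:2]
def proj(c,P):
    K,R,t=c;p=(np.atleast_2d(P)-t)@R@K.T
    return p[:,:2]/p[:,2:]
E
python3 - <<'E'
from h import *
im=cv2.imread('pics/top0.png');c=cam('top');hsv=cv2.cvtColor(im,cv2.COLOR_BGR2HSV)
b=cv2.inRange(hsv,(100,120,60),(125,255,255));b[:170]=0;b[250:]=0
n,l,s,ce=cv2.connectedComponentsWithStats(b)
for i in range(1,n):
    if s[i,4]>8: print('blue',s[i],ray(c,ce[i],.012))
print('bar ends',ray(c,[[235,209],[304,203]],.008),'hsv',hsv[206,270],hsv[225,270])
print('mouth,stop',ray(c,[[333,210],[387,208]],.01),'bolt,nut,rule,plier',ray(c,[[358,254],[402,247],[430,212],[359,173]],.01))
g=cv2.inRange(hsv,(0,0,0),(179,45,255));g[:190]=0;g[222:]=0;g[:,:225]=0;g[:,315:]=0
k=max(cv2.findContours(g,0,1)[0],key=cv2.contourArea);r=cv2.minAreaRect(k);print(r,ray(c,cv2.boxPoints(r),.008))
i=eyes.camera_info('wrist');print(i)
cv2.imwrite('pics/crop.png',cv2.resize(im[160:270,220:420],None,fx=4,fy=4,interpolation=2))
E
```

```text
blue [356 185  13   8  83] [[ 0.60284068 -0.07108328]]
blue [333 191  21  11 137] [[ 0.58541102 -0.02651509]]
blue [373 196   9   6  53] [[ 0.57995278 -0.10566003]]
blue [333 216  21  12 140] [[ 0.52771721 -0.02570268]]
blue [373 216   9   8  63] [[ 0.53048452 -0.10400398]]
blue [356 224  13  10 113] [[ 0.51146303 -0.0691963 ]]
bar ends [[0.56147428 0.22496217]
 [0.57279728 0.0639978 ]] hsv [ 30  11 111] [ 14  53 116]
mouth,stop [[ 0.55501171 -0.00311609]
 [ 0.55753925 -0.12800957]] bolt,nut,rule,plier [[ 0.45332179 -0.05787151]
 [ 0.46755197 -0.15841404]
 [ 0.5465665  -0.22650252]
 [ 0.64130199 -0.06588663]]
((269.570068359375, 205.1072998046875), (15.627087593078613, 71.10515594482422), 83.41805267333984) [[0.57937667 0.2291043 ]
 [0.59574824 0.06378916]
 [0.55913987 0.05998389]
 [0.54288425 0.22431679]]
{'K': array([[343.48772053,   0.        , 323.66760304],
       [  0.        , 343.48772053, 200.33330628],
       [  0.        ,   0.        ,   1.        ]]), 'tool_from_camera': array([[ 1.04952347e-03, -9.64926969e-01, -2.62516366e-01,
         7.12135585e-02],
       [ 9.99999446e-01,  9.90640996e-04,  3.56650822e-04,
        -3.55788597e-04],
       [-8.40825224e-05, -2.62516595e-01,  9.64927474e-01,
        -1.61875684e-01],
       [ 0.00000000e+00,  0.00000000e+00,  0.00000000e+00,
         1.00000000e+00]])}
```

View pics/crop.png

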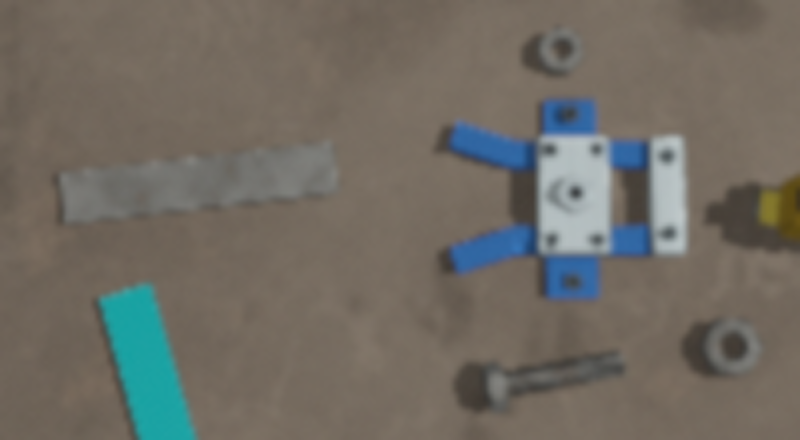

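The enlarged crop confirms the geometry. The bar leads with its right end, at crop (335,168). The jig's lead-in tips are at (450,138) and (450,258), and its stop is at about (650,195). I'll bring the closed gripper above the bar's rear, with tool y along world x, and measure again from the wrist camera.

servo_tool(moves=[[-46,-22,0,0,0,1.239],[-46,-22,0,0,0,1.239],[-46,-22,0,0,0,1.239],[-46,-22,0,0,0,1.239],[-46,-22,0,0,0,1.239],[-46,-22,0,0,0,1.239],[-46,-22,0,0,0,1.239],[-46,-22,0,0,0,1.239],[-46,-22,0,0,0,1.239],[-46,-22,0,0,0,1.239],[-46,-22,0,0,0,1.239],[-46,-22,0,0,0,1.239]], jaw=1, grip_force=5)

```text
time: 1.6
tcp_pos: [0.574, 0.2582, 0.2225]
tcp_rot: [[-0.002, 1.0, -0.001], [1.0, 0.002, 0.001], [0.001, -0.001, -1.0]]
force: [0.1, 0.0, 0.6]
grip_width: 0.0005
gripper_force: 0.0
```

```bash
python3 - <<'E'
from h import *
o=get_obs();print(o['time'],o['tcp_pos'],np.round(o['tcp_rot'],3),o['grip_width'],o['force'])
im=eyes.capture('wrist');cv2.imwrite('pics/w1.png',im[:,:,::-1])
E
```

```text
1.6 [0.57403545 0.25821638 0.22253477] [[-0.002  1.    -0.001]
 [ 1.     0.002  0.001]
 [ 0.001 -0.001 -1.   ]] 0.0005009748511781426 [0.0984657  0.01201622 0.60401904]
```

View pics/w1.png

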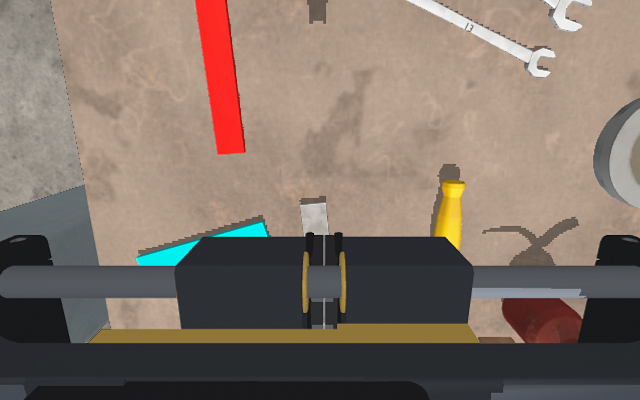

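The wrist camera faces away from the jig (red bar at (220,80), the bar's rear end at (315,215)), and the gripper body blocks the rest. I'll rely on the top camera instead. The first step is a side nudge near the bar's leading half to align it.

servo_tool(moves=[[-6,2.5,0,0,0,0],[-13,5.1,0,0,0,0],[-13,5.1,0,0,0,0],[-13,5.1,5,0,0,0],[-13,5.1,10,0,0,0],[-13,5.1,15,0,0,0],[-13,5.1,19,0,0,0],[-13,5.1,21,0,0,0],[-13,5.1,21.7,0,0,0],[-13,5.1,21.7,0,0,0]])

```text
time: 2.9
tcp_pos: [0.6269, 0.1266, 0.0065]
tcp_rot: [[0.001, 1.0, 0.001], [1.0, -0.001, 0.001], [0.001, 0.001, -1.0]]
force: [-0.5, -0.0, 0.7]
grip_width: 0.0001
gripper_force: 0.0
```

```bash
python3 - <<'E'
from h import *
o=get_obs();print(o['time'],o['tcp_pos'],o['force'])
a=eyes.capture('top')[:,:,::-1][160:250,220:330];b=eyes.capture('side')[:,:,::-1][180:280,270:370]
cv2.imwrite('pics/c2.png',np.hstack([cv2.resize(a,(400,400)),cv2.resize(b,(400,400))]))
E
```

```text
2.9 [0.62693074 0.12661603 0.00654821] [-0.5291338  -0.02920632  0.69412553]
```

View pics/c2.png

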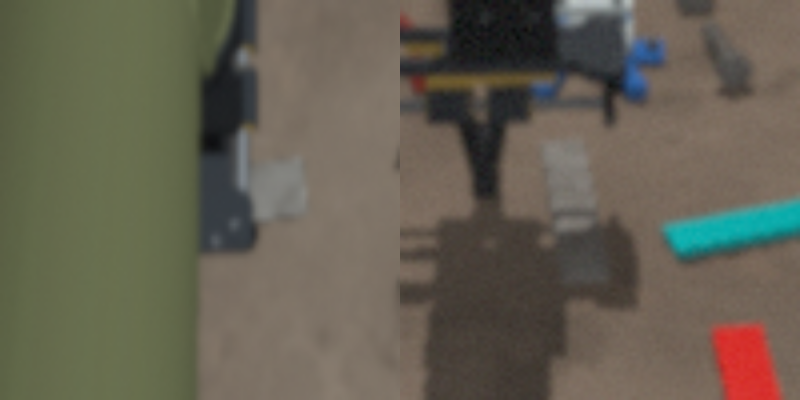

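The side crop shows the closed fingertips at (485,190), about 20 mm across, standing clear of the bar's +x side at (545,190). Now the slow nudge toward -x, then back off, rise and move behind the bar.

servo_tool(moves=[[0,-1,0,0,0,0],[0,-2,0,0,0,0],[0,-2.5,0,0,0,0],[0,-2.8,0,0,0,0],[0,-3.1,0,0,0,0],[0,-3.4,0,0,0,0],[0,-3.7,0,0,0,0],[0,-4,0,0,0,0],[0,-4.2,0,0,0,0],[0,-4.4,0,0,0,0],[0,-4.5,0,0,0,0],[0,-4.5,0,0,0,0]])

```text
time: 4.5
tcp_pos: [0.5811, 0.1262, 0.0056]
tcp_rot: [[0.001, 1.0, 0.0], [1.0, -0.001, 0.0], [0.0, 0.0, -1.0]]
force: [2.3, -0.2, 1.4]
grip_width: 0.0007
gripper_force: 0.6
```

servo_tool(moves=[[0,1,0,0,0,0],[0,4,0,0,0,0],[0,4,-5,0,0,0],[0,4,-10,0,0,0],[5,2,-10,0,0,0],[11,-1,-10,0,0,0],[17,-2.5,-10,0,0,0],[17,-2.5,-10,0,0,0],[17,-2.5,-10,0,0,0]])

```text
time: 5.62
tcp_pos: [0.5563, 0.2961, 0.1051]
tcp_rot: [[-0.0, 1.0, -0.001], [1.0, 0.0, -0.001], [-0.001, -0.001, -1.0]]
force: [-0.2, -1.1, 0.2]
grip_width: 0.001
gripper_force: 0.0
```

```bash
cat > m.py <<'E'
from h import *
import sys
o=get_obs();print(o['time'],o['tcp_pos'],o['force'])
A=eyes.capture('top')[:,:,::-1].copy();B=eyes.capture('side')[:,:,::-1].copy()
cv2.imwrite('pics/t.png',A);cv2.imwrite('pics/s.png',B)
a=A[170:240,220:400];b=B[170:270,260:380]
cv2.imwrite('pics/%s.png'%sys.argv[1],np.vstack([cv2.resize(a,(720,280),interpolation=2),cv2.resize(b[:60],(720,300),interpolation=2)]))
E
python3 m.py c3
```

```text
5.625 [0.55625354 0.29613088 0.10510981] [-0.21349349 -1.09855606  0.20524131]
```

View pics/c3.png

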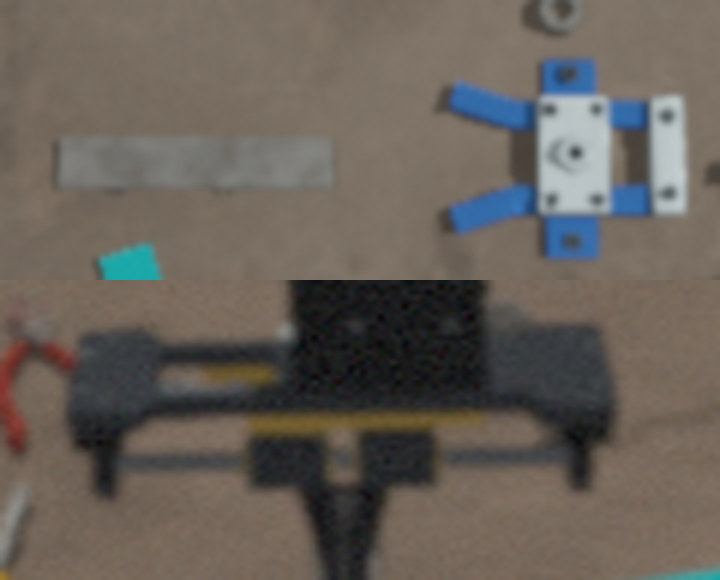

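The bar now lies straight (crop columns 58–332, rows 137–188) in front of the mouth, and the jig hasn't moved. Next I'll compute the remaining offset.

```bash
python3 - <<'E'
from h import *
im=cv2.imread('pics/t.png');c=cam('top');hsv=cv2.cvtColor(im,cv2.COLOR_BGR2HSV)
g=cv2.inRange(hsv,(0,0,0),(179,38,255));g[:195]=0;g[225:]=0;g[:,:225]=0;g[:,315:]=0
g=cv2.morphologyEx(g,cv2.MORPH_OPEN,np.ones((3,3)))
k=max(cv2.findContours(g,0,1)[0],key=cv2.contourArea);r=cv2.minAreaRect(k);p=ray(c,cv2.boxPoints(r),.008);print(r,p,p.mean(0))
print('white stop',ray(c,[[382,194],[382,223.3],[391,209]],.02),'bridge mid',ray(c,[[363.5,208.6]],.022))
b=cv2.inRange(hsv,(100,120,60),(125,255,255));b[:170]=0;b[250:]=0
n,l,s,ce=cv2.connectedComponentsWithStats(b)
print(np.round([ray(c,ce[i],.012)[0] for i in range(1,n) if s[i,4]>8],4))
E
```

```text
((268.5, 210.5), (13.0, 69.0), 90.0) [[0.57326867 0.22749434]
 [0.57048832 0.06635033]
 [0.54010981 0.06663771]
 [0.5427997  0.22698793]] [0.55666662 0.14686757]
white stop [[ 0.58893888 -0.11620772]
 [ 0.52153243 -0.11356626]
 [ 0.55389356 -0.13536426]] bridge mid [[ 0.55564824 -0.07245294]]
[[ 0.6027 -0.0712]
 [ 0.5854 -0.0264]
 [ 0.58   -0.1057]
 [ 0.5277 -0.0257]
 [ 0.5305 -0.104 ]
 [ 0.5114 -0.0692]]
```

Bar and jig axes agree to about 1 mrad, and the bar is within about 3 mm of the centre line. I'll lower behind its end and push.

servo_tool(moves=[[0,0.2,5,0,0,0],[0,0.2,9,0,0,0],[0,0.2,10,0,0,0],[-3,0.2,10,0,0,0],[-5,0.2,10,0,0,0],[-6,0.2,10,0,0,0],[-7,0.2,10,0,0,0],[-8,0.2,10,0,0,0],[-9,0.2,10,0,0,0],[-10,0.2,10,0,0,0],[-11,0.2,10,0,0,0],[-12,0.2,10,0,0,0]])

```text
time: 7.22
tcp_pos: [0.5582, 0.1756, 0.0056]
tcp_rot: [[0.001, 1.0, 0.0], [1.0, -0.001, 0.0], [0.0, 0.0, -1.0]]
force: [-0.1, 2.8, 1.3]
grip_width: 0.0006
gripper_force: 1.2
```

```bash
python3 m.py c4
```

```text
7.225 [0.5581944  0.17555754 0.00558336] [-0.14923902  2.77854993  1.31288227]
```

View pics/c4.png

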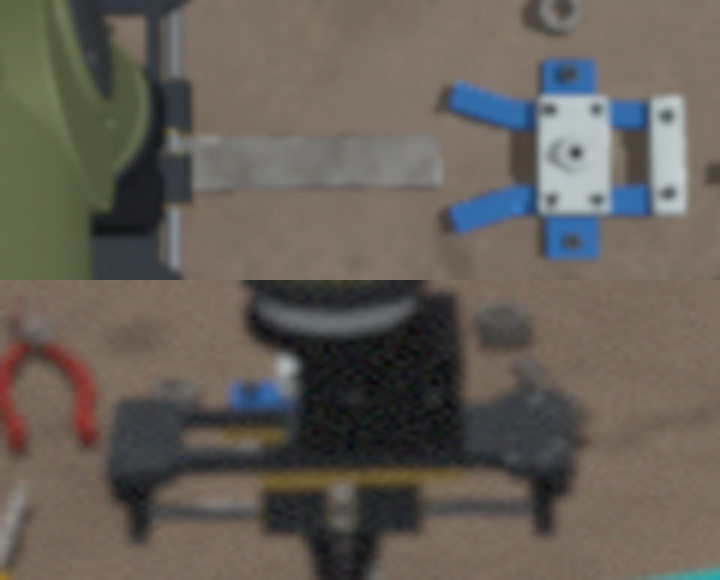

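The bar follows straight: its leading end is at crop (441,162), just short of the mouth, and within the lead-ins (rows 98 and 218). I'll continue.

servo_tool(moves=[[-1,0,0,0,0,0],[-2,0,0,0,0,0],[-3,0,0,0,0,0],[-4,0,0,0,0,0],[-4.8,0,0,0,0,0],[-5.6,0,0,0,0,0],[-6.4,0,0,0,0,0],[-7.2,0,0,0,0,0],[-8,0,0,0,0,0],[-8.6,0,0,0,0,0]])

```text
time: 8.57
tcp_pos: [0.5582, 0.0895, 0.0056]
tcp_rot: [[0.001, 1.0, 0.0], [1.0, -0.001, 0.0], [0.0, 0.0, -1.0]]
force: [0.7, 1.4, -1.0]
grip_width: 0.0002
gripper_force: 0.5
```

```bash
python3 m.py c5
```

```text
8.575 [0.55816096 0.08954455 0.00562258] [ 0.70890235  1.40413087 -0.99150153]
```

View pics/c5.png

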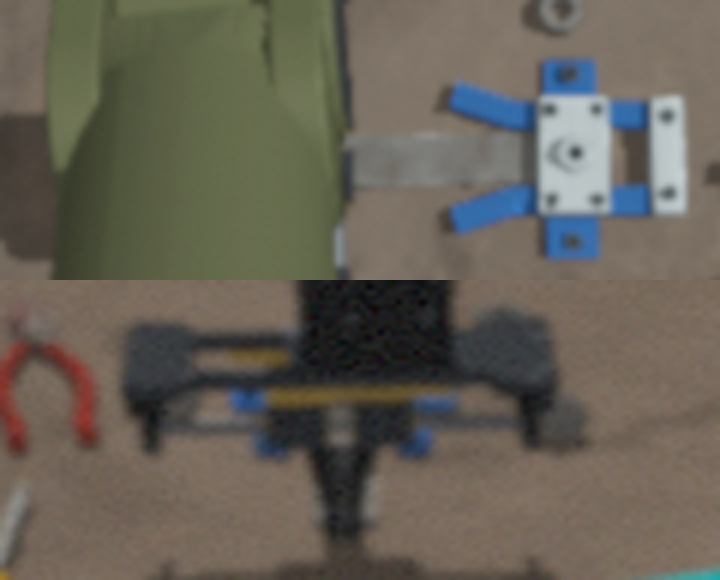

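The leading end is under the bridge (it disappears at crop column 535), and the forces are low. I'll push slowly towards the stop.

servo_tool(moves=[[-0.5,0,0,0,0,0],[-1,0,0,0,0,0],[-1.5,0,0,0,0,0],[-1.9,0,0,0,0,0],[-2.3,0,0,0,0,0],[-2.6,0,0,0,0,0],[-2.9,0,0,0,0,0],[-3.1,0,0,0,0,0]])

```text
time: 9.68
tcp_pos: [0.5581, 0.0591, 0.0056]
tcp_rot: [[0.001, 1.0, 0.0], [1.0, -0.001, 0.0], [0.0, 0.0, -1.0]]
force: [0.4, 0.9, 0.4]
grip_width: 0.0004
gripper_force: 0.9
```

servo_tool(moves=[[-0.1,0,0,0,0,0],[-0.2,0,0,0,0,0],[-0.2,0,0,0,0,0]])

```text
time: 10.05
tcp_pos: [0.5581, 0.0571, 0.0056]
tcp_rot: [[0.001, 1.0, 0.0], [1.0, -0.001, -0.0], [-0.0, 0.0, -1.0]]
force: [-0.3, 1.5, 1.5]
grip_width: 0.0007
gripper_force: 0.7
```

servo_tool(moves=[[-0.1,0,0,0,0,0],[-0.1,0,0,0,0,0]])

```text
time: 10.3
tcp_pos: [0.5581, 0.0562, 0.0056]
tcp_rot: [[0.001, 1.0, 0.0], [1.0, -0.001, 0.0], [0.0, 0.0, -1.0]]
force: [-0.3, 2.4, 0.3]
grip_width: 0.0005
gripper_force: 0.8
```

servo_tool(moves=[[-0.1,0,0,0,0,0],[-0.1,0,0,0,0,0]])

```text
time: 10.55
tcp_pos: [0.5581, 0.0551, 0.0056]
tcp_rot: [[0.001, 1.0, 0.0], [1.0, -0.001, 0.0], [0.0, 0.0, -1.0]]
force: [-0.1, 1.8, 1.5]
grip_width: 0.0004
gripper_force: 0.8
```

servo_tool(moves=[[-0.1,0,0,0,0,0],[-0.1,0,0,0,0,0]])

```text
time: 10.8
tcp_pos: [0.5581, 0.0546, 0.0056]
tcp_rot: [[0.001, 1.0, 0.0], [1.0, -0.001, 0.001], [0.001, 0.0, -1.0]]
force: [0.5, 3.9, 0.9]
grip_width: 0.0006
gripper_force: 1.5
```

servo_tool(moves=[[-0.1,0,0,0,0,0],[-0.1,0,0,0,0,0]])

```text
time: 11.05
tcp_pos: [0.5581, 0.0545, 0.0056]
tcp_rot: [[0.0, 1.0, 0.0], [1.0, -0.0, 0.002], [0.002, 0.0, -1.0]]
force: [-0.2, 5.1, 1.4]
grip_width: 0.0006
gripper_force: 2.5
```

servo_tool(moves=[[-0.1,0,0,0,0,0],[-0.1,0,0,0,0,0]])

```text
time: 11.3
tcp_pos: [0.5581, 0.0543, 0.0056]
tcp_rot: [[-0.0, 1.0, 0.0], [1.0, 0.0, 0.002], [0.002, 0.0, -1.0]]
force: [0.3, 6.9, 0.8]
grip_width: 0.0008
gripper_force: 3.2
```

servo_tool(moves=[[0.3,0,0,0,0,0],[1,0,0,0,0,0],[4,0,0,0,0,0],[8,0,-3,0,0,0],[12,0,-8,0,0,0],[17,0,-12,0,0,0],[22,0,-15,0,0,0],[25,0,-15,0,0,0],[25,0,-15,0,0,0],[25,0,-15,0,0,0]])

```text
time: 12.55
tcp_pos: [0.5585, 0.3002, 0.1548]
tcp_rot: [[0.003, 1.0, -0.001], [1.0, -0.003, -0.002], [-0.002, -0.001, -1.0]]
force: [0.4, 0.3, 0.4]
grip_width: 0.0007
gripper_force: 0.0
```

```bash
python3 m.py c6; python3 - <<'E'
from h import *
c=cam('top')
print('expected trailing end px for trailing y .044/.046', proj(c,[[.5575,.044,.008],[.5575,.046,.008]]))
E
```

```text
12.55 [0.55846999 0.30019108 0.15482752] [0.40558084 0.31261504 0.44843918]
expected trailing end px for trailing y .044/.046 [[312.66876446 209.37859865]
 [311.80806482 209.39318572]]
```

View pics/c6.png

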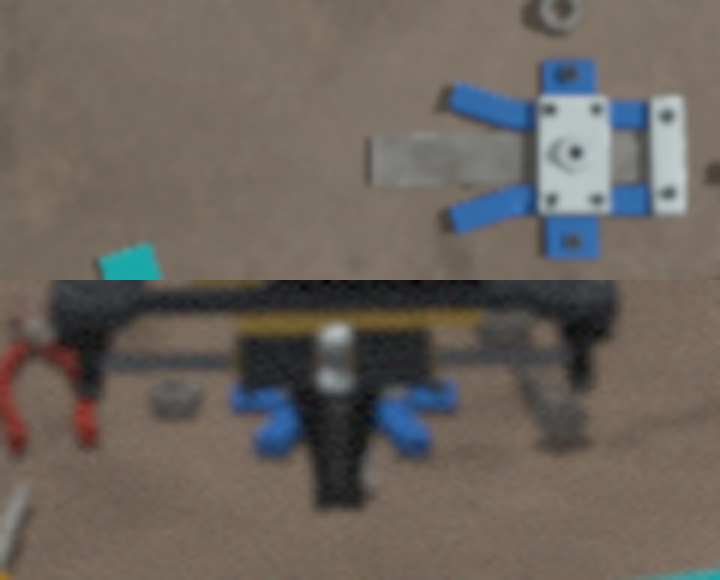

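The bar is home. It fills the gap between bridge and stop (crop columns 610–650), and its rear end at column 370 matches the expected position. The stop contact was felt at about 7 N, and the arm is now clear.

```bash
python3 -c "
from bench import ticket
print(ticket.hand_in())"
```

```text
the job is handed in; nothing more can be done
None
```

The bar was pushed flat under the bridge and seated against the end stop with about 7 N of contact force; the robot is clear of everything and the job is handed in at about 12.6 s.

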